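Push home the caps of three solvent tins

TASK

Three open tins stand on the workshop bench with their plug caps sitting loosely: the quickest to evaporate must be closed first. With a fingertip, gently push each cap fully home: first the red one, then the yellow one, then the blue one. Do not pick up, tip or shove the tins, leave the other things on the bench alone, and finish clear of everything.

Things in the scene. Friction and masses are not known exactly. Their poses are not given: they have to be found in the camera images.
- red_tin: Loose upright round steel tin painted red with a pale label band, diameter 68 mm, 100 mm tall to the top of the black rubber sealing ring on its 31 mm wide neck, about 0.4 kg. Origin: centre of its underside; z up along the tin.
- red_cap (a joint): How far the red plug cap is pushed down into the neck of the red tin, in m: about 0 to 0.002 at the start (standing some 10 mm proud, its white plug showing), 0.010 fully home. It slides straight down along the tin's axis against about 4 N of friction, meets the rubber sealing ring at 0.010, which under more than 5 N yields by up to 4 mm, 6 N per mm, and springs back, then a hard stop; the cap stays where it is left.
- red_top (a point): Centre of the flat top of the red cap, a red disc 35 mm in diameter and 7 mm thick; it moves with the cap. 117 mm above the tin's underside when the joint reads 0, 107 mm when it is home.
- yellow_tin: Loose upright round steel tin painted yellow with a pale label band, diameter 68 mm, 88 mm tall to the top of the black rubber sealing ring on its 31 mm wide neck, about 0.4 kg. Origin: centre of its underside; z up along the tin.
- yellow_cap (a joint): How far the yellow plug cap is pushed down into the neck of the yellow tin, in m: about 0 to 0.002 at the start (standing some 10 mm proud, its white plug showing), 0.010 fully home. It slides straight down along the tin's axis against about 4 N of friction, meets the rubber sealing ring at 0.010, which under more than 5 N yields by up to 4 mm, 6 N per mm, and springs back, then a hard stop; the cap stays where it is left.
- yellow_top (a point): Centre of the flat top of the yellow cap, a yellow disc 35 mm in diameter and 7 mm thick; it moves with the cap. 105 mm above the tin's underside when the joint reads 0, 95 mm when it is home.
- blue_tin: Loose upright round steel tin painted blue with a pale label band, diameter 68 mm, 76 mm tall to the top of the black rubber sealing ring on its 31 mm wide neck, about 0.4 kg. Origin: centre of its underside; z up along the tin.
- blue_cap (a joint): How far the blue plug cap is pushed down into the neck of the blue tin, in m: about 0 to 0.002 at the start (standing some 10 mm proud, its white plug showing), 0.010 fully home. It slides straight down along the tin's axis against about 4 N of friction, meets the rubber sealing ring at 0.010, which under more than 5 N yields by up to 4 mm, 6 N per mm, and springs back, then a hard stop; the cap stays where it is left.
- blue_top (a point): Centre of the flat top of the blue cap, a blue disc 35 mm in diameter and 7 mm thick; it moves with the cap. 93 mm above the tin's underside when the joint reads 0, 83 mm when it is home.
- bowl: Bystander: loose blue round bowl, 110 mm across, 38 mm tall. Origin: centre of its underside.
- screwdriver: Bystander: loose screwdriver lying on the bench, about 200 mm long along its own x. Origin: about the middle of its length, on its underside.
- aerosol: Bystander: loose aerosol can, white with a blue label and a black cap, 54 mm in diameter, 180 mm tall. Origin: centre of its underside.
- tape: Bystander: loose roll of black tape lying flat, 90 mm across, 25 mm high. Origin: centre of its underside.
There are look-alikes about, which are no part of the job. Leave any green or orange look-alike of the yellow_tin alone.

How it is judged:
On the way, in this order (a step that is already met when the one before it is completed fails the run):
1. the red cap is pushed home (value of joint red_cap above 0.0085 m), for 0.1 s.
2. the yellow cap is pushed home (value of joint yellow_cap above 0.0085 m), for 0.1 s.
3. the blue cap is pushed home (value of joint blue_cap above 0.0085 m), for 0.1 s.
At the end, for the whole second after the job is handed in: All three caps are within 1.5 mm of fully home, the tins stand upright (within 0.1 rad), at rest and within 30 mm of where they stood, and the bowl, screwdriver, aerosol and tape are within 30 mm of where they were (value of joint each of red_cap, yellow_cap, blue_cap above 0.0085 m and angle between each of red_tin, yellow_tin, blue_tin, aerosol's own z axis and vertical below 0.1 rad and distance of each of red_tin, yellow_tin, blue_tin, bowl, screwdriver, aerosol, tape from where it was at the start of the episode below 0.03 m and linear speed of each of red_tin, yellow_tin, blue_tin below 0.02 m/s); the robot touches nothing.
It fails at once if a cap is pushed in (beyond 4.5 mm) before its turn: yellow before red is home, or blue before red and yellow are home ((value of joint yellow_cap above 0.0045 m and value of joint red_cap below 0.0085 m) or (value of joint blue_cap above 0.0045 m and value of joint any of red_cap, yellow_cap below 0.0085 m)).
It fails at once if a tin is lifted off the bench (10 mm) (height (world z) of any of red_tin, yellow_tin, blue_tin above 0.01 m).
It fails at once if a tin is tipped by more than 0.2 rad or shoved more than 30 mm (angle between any of red_tin, yellow_tin, blue_tin's own z axis and vertical above 0.2 rad or distance of any of red_tin, yellow_tin, blue_tin from where it was at the start of the episode above 0.03 m).
It fails at once if a tin or its cap is pushed harder than 35 N (contact force between any of the fingers, the arm and red_tin above 35 N or contact force between any of the fingers, the arm and yellow_tin above 35 N or contact force between any of the fingers, the arm and blue_tin above 35 N).
It fails at once if a bystander is moved more than 30 mm or tipped (distance of any of bowl, screwdriver, aerosol, tape from where it was at the start of the episode above 0.03 m or angle between aerosol's own z axis and vertical above 0.3 rad).
It also fails if it takes over 58 s, if anything falls off the work surface, if the arm or the gripper's body presses on something with over 40 N, if the wrist force passes 120 N, or if a joint passes its speed limit or range.

ROBOT

A 6-joint arm with a two-finger parallel gripper is mounted at the origin on the work surface. World frame = base frame: x ahead of the robot, y to its left, z up, the work surface at z = 0. Lengths are in m, angles in rad, forces in N, time in s.
With the tool pointing down it reaches from about 0.275 to 0.825 m from the base axis. Payload 5.2 kg.
Tool frame: the origin (TCP) lies at the very end of the fingers, on their centre line; the grasp point (between the pads) lies 19 mm behind it; z points along the fingers, y is the direction in which the jaws open and shut (so a half turn about z gives the same grasp; the last joint's range is limited). The gripper opens to 93 mm and grips with 3 to 60 N. Pads are 15 mm wide; open, the fingers measure 128 mm over their backs; the gripper's body (75 mm by 188 mm) begins 65 mm behind the grasp point.
Start: joints at [1.045, 0.259, 1.535, -0, 1.348, -0.203], TCP at [0.174, 0.522, 0.219] pointing down, gripper open.
Joint ranges: [-3.14, 3.14], [-0.91, 2.08], [0.19, 2.58], [-1.22, 4.36], [0.22, 2.71], [-3.12, 3.12]. Speed limits (rad/s): [2.57, 2.57, 3.14, 3.14, 3.14, 3.14].

INTERFACE

Orientations are given as a rotation vector (axis times angle).
In Python, from workcell import arm, cams, hand_in gives the robot as it stands.
- The arm moves only by the tool apply_moves, never from a script. Its arguments are lists of equal length, an entry for each row: "fingers": the closure, from 0 (fully open) to 1 (shut); "delta_pos": the shift along the tool's x, y, z in units of 50 mm (1.0 is 50 mm), a list of three; "spin": the turn about the tool's z in units of 6 degrees (1.0 is 6 degrees). In form: {"fingers": [fingers, ...], "delta_pos": [[x, y, z], ...], "spin": [spin, ...]}. A call has 1 to 5 rows; each row is the pose to reach, as a shift and turn from the pose commanded when the call began, along the tool's axes at that moment; what a row does not reach only later rows make up. A row lasts 1/10 s, in which the tool goes at most 50 mm and 8.59 degrees, less where a joint would pass 70% of its speed; a pose out of reach is approached as far as the arm can. A call with a gripper value outside its range is refused whole. The fingers move at their own pace and stop on an object; "force" is the grip in N (left out, the last holds). Time passes only in rows, so rows that repeat a pose let the fingers close. It gives the time, the measured TCP pose, the force and the opening at its end, in the units of the state.
- arm.read_state(): the state, without advancing time (a new reading comes with each control period).
- cams.get_image(name): name is "scene" or "side" or "wrist"; returns the picture (384x512x3 uint8, red, green, blue); there is no depth.
- cams.camera_params(name): a dict with "intrinsics" (3x3 intrinsics, pixels), "R" (3x3) and "t" (3): a world point X has camera coordinates R X + t. Camera axes: x right, y down, z forward; pixel columns grow to the right and rows downward; lengths in m; the calibration is good to about 2 mm. A picture is of the moment at which its call begins: read the wrist's pose just before it. camera_params takes no time and is no camera call; for the wrist camera it gives the pose at the moment of the call.
- hand_in(): hands the job in, once; it reports no verdict.
The state is a dict: "time": time; "q": joint angles; "joint_vel": joint speeds; "effort": joint torques, N m; "tcp_pos": TCP position; "tool_rot": TCP orientation; "ft_force": force on the tool from outside, world axes, zero at the start; "ft_torque": the same for the moment, N m; "finger_gap": finger opening in m.
Only numpy, scipy, OpenCV 4.12 (cv2) and the standard library are available. Lean on these libraries where they do the work, as an engineer would, in place of code of your own. Each camera call takes 0.05 s, during which the arm holds its last target.

## Working session

There is one attempt and no reset: what is moved stays moved. The work goes in short steps, Python scripts to look and compute and a tool call to move; the robot and the scene stay as the last step left them, time stands still between calls to the robot, and variables do not carry over. Pictures are saved under pics/ and viewed, and the job is handed in when it is done.

Besides the shell and the picture viewer there is one more tool, called after ">>>" as name(argument=value, ...) on one line, values as JSON. apply_moves: Moves the arm, as the interface text tells. Its arguments: {"type":"object","properties":{"fingers":{"type":"array"},"delta_pos":{"type":"array"},"spin":{"type":"array"},"force":{"type":"number"}},"required":["fingers","delta_pos","spin"]}

```bash
mkdir -p pics; ls
python3 - <<'E'
from workcell import arm,cams
import cv2
s=arm.read_state();print(s)
for n in ["scene","side","wrist"]:
    p=cams.camera_params(n);print(n,p)
    cv2.imwrite(f"pics/{n}0.png",cams.get_image(n)[:,:,::-1])
E
```

```text
pics
{'time': 0.0, 'q': array([ 1.04521789e+00,  2.59346321e-01,  1.53607040e+00, -5.06746099e-05,
        1.34801682e+00, -2.02797752e-01]), 'joint_vel': array([-0.00134439,  0.00110039, -0.00092081,  0.00039659, -0.00076705,
        0.00257681]), 'effort': array([-1.72918728e-03, -4.37305427e+01, -2.83999443e+01,  7.18123326e-02,
        4.12302639e-02, -1.63234986e-04]), 'tcp_pos': array([0.17417356, 0.52110999, 0.21782103]), 'tool_rot': array([-5.04708957e-01, -3.10016715e+00,  2.72911837e-03]), 'ft_force': array([-0.08677619,  0.3276147 ,  0.7134181 ]), 'ft_torque': array([ 0.0226654 , -0.01835972,  0.00575414]), 'finger_gap': 0.09350355593061906}
scene {'intrinsics': array([[407.56350066,   0.        , 256.10559305],
       [  0.        , 407.56350066, 196.00942813],
       [  0.        ,   0.        ,   1.        ]]), 'R': array([[-0.86485741,  0.50196891, -0.00699137],
       [ 0.36423919,  0.61785318, -0.69684091],
       [-0.34547283, -0.60521455, -0.71719165]]), 't': array([ 0.52096393, -0.13570221,  1.43110439])}
side {'intrinsics': array([[410.56346714,   0.        , 255.23192445],
       [  0.        , 410.56346714, 189.70904738],
       [  0.        ,   0.        ,   1.        ]]), 'R': array([[ 0.74205054, -0.67019106, -0.01431528],
       [-0.41905436, -0.4471067 , -0.79024619],
       [ 0.52321548,  0.5924015 , -0.61262226]]), 't': array([-0.44067687,  0.31391661,  0.93419564])}
wrist {'intrinsics': array([[265.01550926,   0.        , 256.13686858],
       [  0.        , 265.01550926, 191.02264264],
       [  0.        ,   0.        ,   1.        ]]), 'R': array([[ 0.31730261,  0.94832267, -0.0017825 ],
       [ 0.90457569, -0.30209976,  0.30079653],
       [ 0.28471367, -0.09705593, -0.95368667]]), 't': array([-0.54935213, -0.03587937,  0.39346478])}
```

View pics/scene0.png

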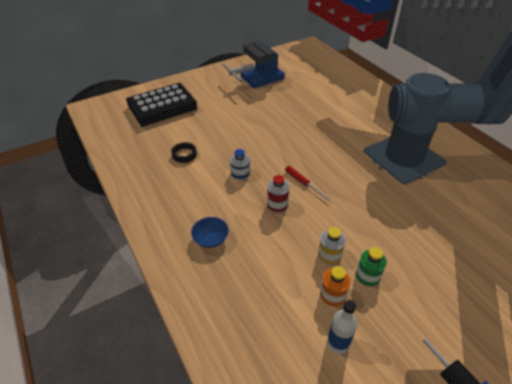

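View pics/side0.png

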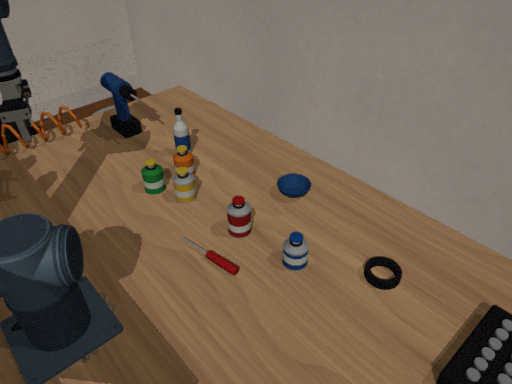

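View pics/wrist0.png

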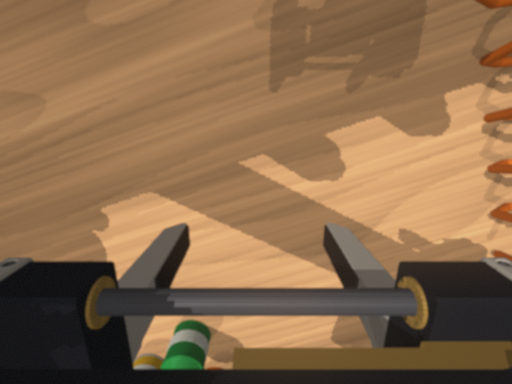

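Run:
```python
import cv2,numpy as np
a=cv2.imread("pics/scene0.png");b=cv2.imread("pics/side0.png")
def crop(im,x,y): return cv2.resize(im[y:y+60,x:x+60],(260,260),interpolation=cv2.INTER_NEAREST)
r1=np.hstack([crop(a,250,165),crop(a,310,215),crop(a,212,137)])
r2=np.hstack([crop(b,212,187),crop(b,160,155),crop(b,266,222)])
cv2.imwrite("pics/crops0.png",np.vstack([r1,r2]))
```

```text
(no output)
```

View pics/crops0.png

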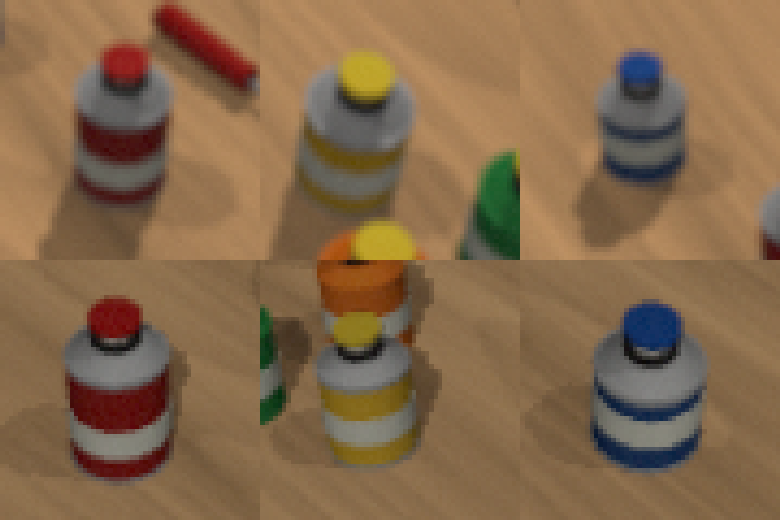

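```bash
cat > h.py <<'E'
import cv2,numpy as np
from workcell import cams
HUE={'red':[(0,8),(172,180)],'yellow':[(22,34)],'blue':[(104,125)]}
def blob(im,col,g,win=9,smin=120):
    hsv=cv2.cvtColor(im,cv2.COLOR_BGR2HSV);m=np.zeros(im.shape[:2],np.uint8)
    for lo,hi in HUE[col]: m|=cv2.inRange(hsv,(lo,smin,60),(hi,255,255))
    n,l,st,c=cv2.connectedComponentsWithStats(m,connectivity=4)
    i=1+np.argmin(np.hypot(*(c[1:]-g).T)+1000*(st[1:,4]<15))
    return c[i],st[i]
def ray(n,uv,p=None):
    p=p or cams.camera_params(n);R,t,K=p['R'],p['t'],p['intrinsics']
    d=R.T@np.linalg.inv(K)@np.array([uv[0],uv[1],1.]);return -R.T@t,d/np.linalg.norm(d)
def tri(rs):
    A=sum(np.eye(3)-np.outer(d,d) for o,d in rs);b=sum((np.eye(3)-np.outer(d,d))@o for o,d in rs)
    return np.linalg.solve(A,b)
def plane(r,z): o,d=r;return o+d*(z-o[2])/d[2]
E
python3 - <<'E'
from h import *
a=cv2.imread("pics/scene0.png");b=cv2.imread("pics/side0.png")
G={'red':((279,180),(239,201)),'yellow':((334,233),(182,172)),'blue':((240,154),(296,238))}
Z={'red':.1125,'yellow':.1005,'blue':.0885}
for k,(g1,g2) in G.items():
    c1,s1=blob(a,k,g1);c2,s2=blob(b,k,g2)
    r1=ray('scene',c1);r2=ray('side',c2)
    print(k,c1.round(1),s1,c2.round(1),s2);print('  tri',tri([r1,r2]).round(4),plane(r1,Z[k]).round(4),plane(r2,Z[k]).round(4))
for n,uv,z in [('scene',(372,253),.1),('scene',(338,273),.1),('scene',(350,307),.18),('side',(178,111),.18),('scene',(210,232),.02),('scene',(286,168),.01),('scene',(328,201),.01),('scene',(183,152),.02)]:
    print(uv,plane(ray(n,uv),z).round(3))
E
```

```text
red [278.3 179. ] [273 175  11   9  85] [237.9 200. ] [232 196  13   9  99]
  tri [ 0.5057 -0.0322  0.1122] [ 0.507  -0.0329  0.1125] [ 0.5043 -0.0317  0.1125]
yellow [333.9 232.4] [328 227  13  12 123] [181.9 170.6] [177 167  11   8  75]
  tri [0.4816 0.2031 0.1001] [0.4832 0.2026 0.1005] [0.4803 0.2037 0.1005]
blue [239.1 152.6] [235 150   9   6  43] [296.  236.9] [290 232  13  11 109]
  tri [ 0.5352 -0.2212  0.0894] [ 0.5356 -0.2233  0.0885] [ 0.5346 -0.22    0.0885]
(372, 253) [0.441 0.304 0.1  ]
(338, 273) [0.552 0.308 0.1  ]
(350, 307) [0.624 0.421 0.18 ]
(178, 111) [0.611 0.404 0.18 ]
(210, 232) [ 0.741 -0.026  0.02 ]
(286, 168) [ 0.395 -0.156  0.01 ]
(328, 201) [0.366 0.04  0.01 ]
(183, 152) [ 0.666 -0.4    0.02 ]
```

```bash
cat > d.py <<'E'
import sys,numpy as np
from workcell import arm
from scipy.spatial.transform import Rotation as R
s=arm.read_state();T=R.from_rotvec(s['tool_rot']).as_matrix()
t=np.array(list(map(float,sys.argv[1:4])))
print(s['time'],s['tcp_pos'].round(4),s['ft_force'].round(2),s['finger_gap'],'tilt',T[:,2].round(4))
print('units',(T.T@(t-s['tcp_pos'])/0.05).round(3))
E
python3 d.py .5057 -.0322 .20
```

```text
0.15 [0.1743 0.5212 0.218 ] [-0.57 -0.56 -0.54] 0.09310361526532714 tilt [-7.0e-04 -1.2e-03 -1.0e+00]
units [-9.798 -8.394  0.369]
```

>>> apply_moves(fingers=[1, 1, 1, 1, 1], delta_pos=[[-0.65, -0.56, 0], [-1.3, -1.12, 0], [-1.95, -1.68, 0], [-2.6, -2.24, 0], [-3.25, -2.8, 0]], spin=[0, 0, 0, 0, 0], force=20)

```text
time: 0.65
tcp_pos: [0.2845, 0.3357, 0.2185]
tool_rot: [-0.504, -3.101, 0.0]
ft_force: [1.4, 0.0, 0.0]
finger_gap: 0.0576
```

>>> apply_moves(fingers=[1, 1, 1, 1, 1], delta_pos=[[-0.65, -0.56, 0], [-1.3, -1.12, 0], [-1.95, -1.68, 0], [-2.6, -2.24, 0], [-3.25, -2.8, 0]], spin=[0, 0, 0, 0, 0])

```text
time: 1.15
tcp_pos: [0.3943, 0.1513, 0.2187]
tool_rot: [0.505, 3.101, 0.0]
ft_force: [0.7, -0.4, -0.3]
finger_gap: 0.0177
```

>>> apply_moves(fingers=[1, 1, 1, 1, 1], delta_pos=[[-0.65, -0.56, 0], [-1.3, -1.12, 0], [-1.95, -1.68, 0], [-2.6, -2.24, 0], [-3.25, -2.8, 0]], spin=[0, 0, 0, 0, 0])

```text
time: 1.65
tcp_pos: [0.504, -0.0331, 0.2185]
tool_rot: [-0.505, -3.1, -0.0]
ft_force: [0.7, 0.5, -0.1]
finger_gap: 0.0001
```

>>> apply_moves(fingers=[1, 1, 1], delta_pos=[[0, 0, 0], [0, 0, 0], [0, 0, 0]], spin=[0, 0, 0])

```text
time: 1.95
tcp_pos: [0.5028, -0.0305, 0.2183]
tool_rot: [-0.504, -3.1, -0.001]
ft_force: [-0.9, 0.3, -0.0]
finger_gap: 0.0
```

```bash
python3 d.py .5057 -.0322 .14
python3 - <<'E'
from workcell import cams
import cv2
for n in ["scene","side","wrist"]: cv2.imwrite(f"pics/{n}1.png",cams.get_image(n)[:,:,::-1])
E
```

```text
1.95 [ 0.5028 -0.0305  0.2183] [-0.93  0.32 -0.05] 1.8747891534824646e-05 tilt [-1.2e-03  7.0e-04 -1.0e+00]
units [-0.069 -0.014  1.566]
```

View pics/wrist1.png

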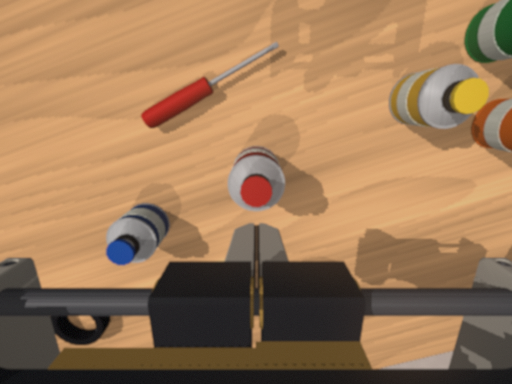

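View pics/side1.png

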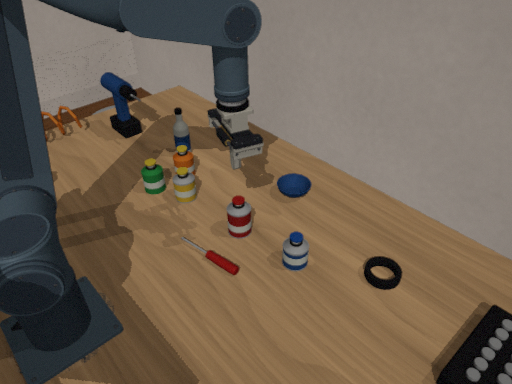

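Run:
```python
from h import *
w=cv2.imread("pics/wrist1.png")
for k,g,z in [('red',(257,190),.116),('yellow',(470,96),.104),('blue',(122,250),.092)]:
    c,s=blob(w,k,g,smin=150);print(k,c.round(1),s,plane(ray('wrist',c),z).round(4))
for n in ['side','scene','wrist']:
    p=cams.camera_params(n);X=p['R']@[.503,-.0305,.218]+p['t'];print(n,(p['intrinsics']@X/X[2])[:2])
```

```text
red [256.  190.6] [241 175  31  32 737] [ 0.5037 -0.0304  0.116 ]
yellow [468.7  95.5] [ 450   78   38   36 1056] [0.4799 0.2022 0.104 ]
blue [120.3 251.6] [108 239  27  25 488] [ 0.5332 -0.2194  0.092 ]
side [235.56052763 167.9178798 ]
scene [281.26568192 151.13847708]
wrist [255.33117078 233.41542362]
```

>>> apply_moves(fingers=[1, 1, 1, 1, 1], delta_pos=[[-0.04, -0.01, 0.5], [-0.04, -0.01, 1.0], [-0.04, -0.01, 1.5], [-0.04, -0.01, 1.8], [-0.04, -0.01, 1.8]], spin=[0, 0, 0, 0, 0])

```text
time: 2.6
tcp_pos: [0.5034, -0.0311, 0.1268]
tool_rot: [-0.502, -3.097, -0.001]
ft_force: [-0.7, -0.2, -0.5]
finger_gap: 0.0005
```

```bash
python3 d.py .5045 -.031 .116
python3 - <<'E'
from workcell import cams
import cv2,numpy as np
c=[(cams.get_image(n)[:,:,::-1]) for n in ["scene","side","wrist"]]
a=cv2.resize(c[0][130:230,230:330],(400,400));b=cv2.resize(c[1][140:240,190:290],(400,400))
cv2.imwrite("pics/p2.png",np.hstack([a,b]));
E
```

```text
2.6 [ 0.5034 -0.0311  0.1268] [-0.73 -0.15 -0.53] 0.0005408148842512568 tilt [-0.0042  0.0013 -1.    ]
units [-0.022  0.009  0.217]
```

View pics/p2.png

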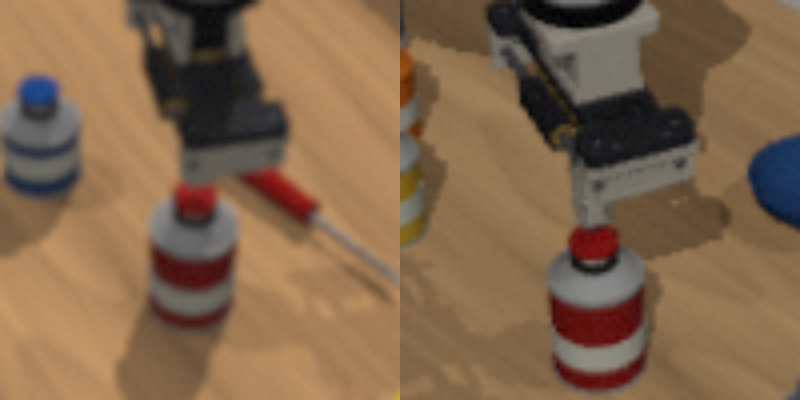

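The fingertips are centred about 10 mm above the red cap in both views. I'll push down slowly.

>>> apply_moves(fingers=[1, 1, 1, 1, 1], delta_pos=[[0, 0, 0.06], [0, 0, 0.12], [0, 0, 0.18], [0, 0, 0.22], [0, 0, 0.24]], spin=[0, 0, 0, 0, 0])

```text
time: 3.25
tcp_pos: [0.5051, -0.0325, 0.1164]
tool_rot: [-0.505, -3.1, -0.0]
ft_force: [0.4, 0.8, 1.0]
finger_gap: 0.0002
```

>>> apply_moves(fingers=[1, 1, 1, 1, 1], delta_pos=[[0, 0, 0.02], [0, 0, 0.04], [0, 0, 0.06], [0, 0, 0.08], [0, 0, 0.1]], spin=[0, 0, 0, 0, 0])

```text
time: 3.75
tcp_pos: [0.5053, -0.0325, 0.1118]
tool_rot: [0.505, 3.1, -0.0]
ft_force: [-2.1, 0.9, 3.3]
finger_gap: 0.0003
```

>>> apply_moves(fingers=[1, 1, 1, 1, 1], delta_pos=[[0, 0, 0.02], [0, 0, 0.04], [0, 0, 0.06], [0, 0, 0.08], [0, 0, 0.08]], spin=[0, 0, 0, 0, 0])

```text
time: 4.25
tcp_pos: [0.5053, -0.0325, 0.1075]
tool_rot: [0.505, 3.101, -0.0]
ft_force: [-0.4, 0.0, 1.8]
finger_gap: 0.0003
```

>>> apply_moves(fingers=[1, 1, 1], delta_pos=[[0, 0, 0.02], [0, 0, 0.02], [0, 0, 0.02]], spin=[0, 0, 0])

```text
time: 4.55
tcp_pos: [0.5054, -0.0325, 0.107]
tool_rot: [0.505, 3.1, -0.0]
ft_force: [-2.4, 0.2, 6.4]
finger_gap: 0.0005
```

>>> apply_moves(fingers=[1, 1, 1], delta_pos=[[0, 0, 0.02], [0, 0, 0.02], [0, 0, 0.02]], spin=[0, 0, 0])

```text
time: 4.85
tcp_pos: [0.5054, -0.0325, 0.1064]
tool_rot: [0.505, 3.1, -0.0]
ft_force: [-3.0, 0.7, 9.1]
finger_gap: 0.0003
```

>>> apply_moves(fingers=[1, 1, 1, 1, 1], delta_pos=[[0, 0, -0.1], [0, 0, -0.6], [0, 0, -1.2], [0, 0, -1.9], [0, 0, -1.9]], spin=[0, 0, 0, 0, 0])

```text
time: 5.35
tcp_pos: [0.5081, -0.0331, 0.205]
tool_rot: [0.503, 3.092, -0.001]
ft_force: [0.2, -0.7, 0.5]
finger_gap: 0.0003
```

```bash
python3 d.py .4810 .2028 .20
python3 - <<'E'
from workcell import cams
import cv2,numpy as np
c=[(cams.get_image(n)[:,:,::-1]) for n in ["scene","side"]]
a=cv2.resize(c[0][130:230,230:330],(400,400));b=cv2.resize(c[1][140:240,190:290],(400,400))
cv2.imwrite("pics/p3.png",np.hstack([a,b]));
E
```

```text
5.35 [ 0.5081 -0.0331  0.205 ] [ 0.15 -0.74  0.5 ] 0.0002922704329332553 tilt [ 0.0083 -0.0022 -1.    ]
units [2.011 4.303 0.085]
```

View pics/p3.png

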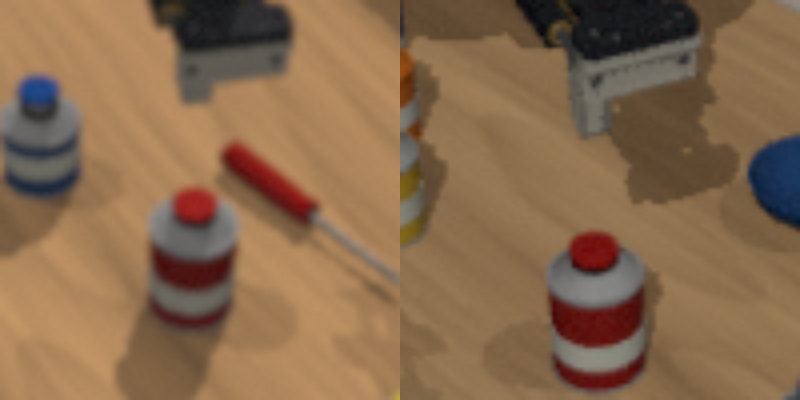

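Red is home, with no white plug visible. Next I'll move over the yellow one.

>>> apply_moves(fingers=[1, 1, 1, 1, 1], delta_pos=[[0.3, 0.7, 0], [0.6, 1.4, 0], [0.9, 2.1, 0], [1.25, 2.8, 0], [1.55, 3.5, 0]], spin=[0, 0, 0, 0, 0])

```text
time: 5.95
tcp_pos: [0.4857, 0.1595, 0.1986]
tool_rot: [-0.505, -3.097, 0.001]
ft_force: [-0.1, 0.6, -0.5]
finger_gap: 0.0007
```

>>> apply_moves(fingers=[1, 1, 1, 1, 1], delta_pos=[[0.4, 0.7, 0], [0.4, 0.81, 0], [0.4, 0.81, 0], [0.4, 0.81, 0], [0.4, 0.81, 0]], spin=[0, 0, 0, 0, 0])

```text
time: 6.45
tcp_pos: [0.4812, 0.2016, 0.2001]
tool_rot: [-0.507, -3.099, 0.001]
ft_force: [-0.2, -0.5, -0.8]
finger_gap: 0.0003
```

```bash
python3 d.py .4810 .2028 .115
python3 - <<'E'
from h import *
w=cams.get_image("wrist")[:,:,::-1].copy();cv2.imwrite("pics/w4.png",w)
p=cams.camera_params('wrist');X=p['R']@[.481,.2028,.104]+p['t'];uv=(p['intrinsics']@X/X[2])[:2]
c,s=blob(w,'yellow',uv,smin=150);print(uv,c.round(1),s,plane(ray('wrist',c),.104).round(4))
E
```

```text
6.45 [0.4812 0.2016 0.2001] [-0.2  -0.49 -0.77] 0.00032564314222990735 tilt [-1.e-03 -6.e-04 -1.e+00]
units [0.011 0.023 1.701]
[257.00657055 191.18410158] [258.6 189.4] [243 174  32  32 800] [0.4797 0.205  0.104 ]
```

View pics/w4.png

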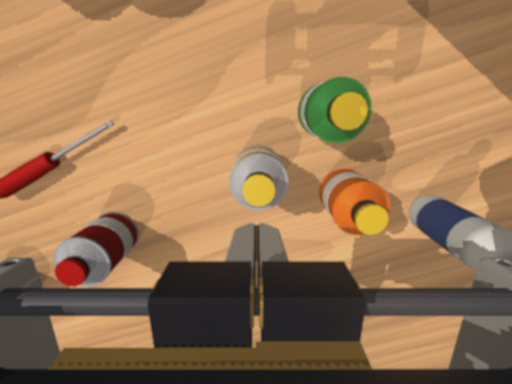

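>>> apply_moves(fingers=[1, 1, 1, 1, 1], delta_pos=[[0.03, 0.03, 0.5], [0.03, 0.03, 1.0], [0.03, 0.03, 1.5], [0.03, 0.03, 1.7], [0.03, 0.03, 1.7]], spin=[0, 0, 0, 0, 0])

```text
time: 7.0
tcp_pos: [0.4794, 0.2038, 0.1144]
tool_rot: [-0.506, -3.098, 0.002]
ft_force: [-0.1, 0.2, -0.3]
finger_gap: 0.0008
```

>>> apply_moves(fingers=[1, 1, 1, 1, 1], delta_pos=[[0, 0, 0.06], [0, 0, 0.12], [0, 0, 0.18], [0, 0, 0.22], [0, 0, 0.24]], spin=[0, 0, 0, 0, 0])

```text
time: 7.5
tcp_pos: [0.4802, 0.2048, 0.1037]
tool_rot: [0.505, 3.101, 0.0]
ft_force: [-0.0, -0.3, -0.6]
finger_gap: 0.0007
```

>>> apply_moves(fingers=[1, 1, 1, 1], delta_pos=[[0, 0, 0.02], [0, 0, 0.04], [0, 0, 0.06], [0, 0, 0.08]], spin=[0, 0, 0, 0])

```text
time: 7.9
tcp_pos: [0.4803, 0.2048, 0.0998]
tool_rot: [0.505, 3.1, 0.0]
ft_force: [-1.4, -0.4, 4.2]
finger_gap: 0.0005
```

>>> apply_moves(fingers=[1, 1, 1, 1, 1], delta_pos=[[0, 0, 0.02], [0, 0, 0.04], [0, 0, 0.06], [0, 0, 0.08], [0, 0, 0.08]], spin=[0, 0, 0, 0, 0])

```text
time: 8.4
tcp_pos: [0.4803, 0.2048, 0.0954]
tool_rot: [-0.505, -3.101, -0.0]
ft_force: [-1.0, 0.7, 2.2]
finger_gap: 0.0003
```

>>> apply_moves(fingers=[1, 1, 1], delta_pos=[[0, 0, 0.03], [0, 0, 0.03], [0, 0, 0.03]], spin=[0, 0, 0])

```text
time: 8.7
tcp_pos: [0.4803, 0.2048, 0.0947]
tool_rot: [0.505, 3.1, 0.0]
ft_force: [-2.0, 0.7, 7.5]
finger_gap: 0.0007
```

>>> apply_moves(fingers=[1, 1, 1], delta_pos=[[0, 0, 0.015], [0, 0, 0.015], [0, 0, 0.015]], spin=[0, 0, 0])

```text
time: 9.0
tcp_pos: [0.4804, 0.2048, 0.0943]
tool_rot: [0.505, 3.1, 0.0]
ft_force: [-2.8, -0.1, 10.6]
finger_gap: 0.0005
```

>>> apply_moves(fingers=[1, 1, 1, 1, 1], delta_pos=[[0, 0, -0.1], [0, 0, -0.6], [0, 0, -1.2], [0, 0, -1.9], [0, 0, -1.9]], spin=[0, 0, 0, 0, 0])

```text
time: 9.5
tcp_pos: [0.4831, 0.2053, 0.1928]
tool_rot: [0.504, 3.093, 0.004]
ft_force: [0.9, 0.2, -0.1]
finger_gap: 0.0003
```

>>> apply_moves(fingers=[1, 1, 1], delta_pos=[[0, 0, 0], [0, 0, 0], [0, 0, 0]], spin=[0, 0, 0])

```text
time: 9.8
tcp_pos: [0.4792, 0.2045, 0.1868]
tool_rot: [-0.504, -3.098, 0.002]
ft_force: [-0.6, -0.1, -0.0]
finger_gap: 0.0004
```

```bash
python3 d.py .534 -.2205 .19
python3 - <<'E'
from workcell import cams
import cv2,numpy as np
c=[(cams.get_image(n)[:,:,::-1]) for n in ["scene","side"]]
a=cv2.resize(c[0][190:290,290:390],(400,400));b=cv2.resize(c[1][120:220,140:240],(400,400))
cv2.imwrite("pics/p5.png",np.hstack([a,b]));
E
```

```text
9.8 [0.4792 0.2045 0.1868] [-0.58 -0.15 -0.01] 0.00035239773723689426 tilt [-3.1e-03 -6.0e-04 -1.0e+00]
units [-3.735 -7.714 -0.063]
```

View pics/p5.png

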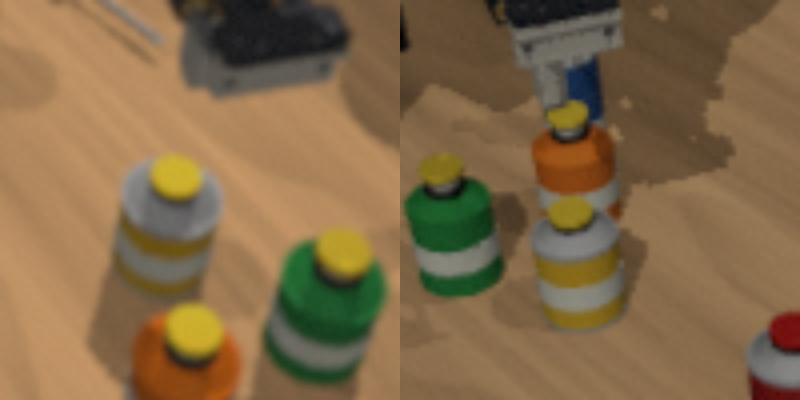

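Yellow is home and the look-alikes haven't moved. Blue is next.

>>> apply_moves(fingers=[1, 1, 1, 1, 1], delta_pos=[[-0.34, -0.7, 0], [-0.68, -1.4, 0], [-1.02, -2.1, 0], [-1.36, -2.8, 0], [-1.7, -3.5, 0]], spin=[0, 0, 0, 0, 0])

```text
time: 10.4
tcp_pos: [0.505, 0.0104, 0.1879]
tool_rot: [-0.504, -3.1, -0.0]
ft_force: [1.0, 0.1, -0.1]
finger_gap: 0.0004
```

>>> apply_moves(fingers=[1, 1, 1, 1, 1], delta_pos=[[-0.34, -0.7, 0], [-0.68, -1.4, 0], [-1.02, -2.1, 0], [-1.36, -2.8, 0], [-1.7, -3.5, 0]], spin=[0, 0, 0, 0, 0])

```text
time: 10.9
tcp_pos: [0.5302, -0.1826, 0.1877]
tool_rot: [-0.505, -3.1, -0.001]
ft_force: [-0.1, -0.1, 0.5]
finger_gap: 0.0003
```

>>> apply_moves(fingers=[1, 1, 1, 1, 1], delta_pos=[[-0.33, -0.7, 0], [-0.33, -0.7, 0], [-0.33, -0.7, 0], [-0.33, -0.7, 0], [-0.33, -0.7, 0]], spin=[0, 0, 0, 0, 0])

```text
time: 11.4
tcp_pos: [0.5348, -0.2181, 0.1883]
tool_rot: [-0.502, -3.101, -0.001]
ft_force: [-0.6, 0.3, -0.6]
finger_gap: 0.0004
```

```bash
python3 d.py .534 -.2205 .103
python3 - <<'E'
from h import *
w=cams.get_image("wrist")[:,:,::-1].copy();cv2.imwrite("pics/w6.png",w)
p=cams.camera_params('wrist');X=p['R']@[.534,-.2205,.092]+p['t'];uv=(p['intrinsics']@X/X[2])[:2]
c,s=blob(w,'blue',uv,smin=150);print(uv,c.round(1),s,plane(ray('wrist',c),.092).round(4))
E
```

```text
11.4 [ 0.5348 -0.2181  0.1883] [-0.58  0.27 -0.65] 0.0004406882142423354 tilt [-4.e-04  5.e-04 -1.e+00]
units [-0.    -0.052  1.706]
[253.48217382 191.62408081] [253.5 191.3] [239 177  30  29 674] [ 0.5336 -0.2203  0.092 ]
```

View pics/w6.png

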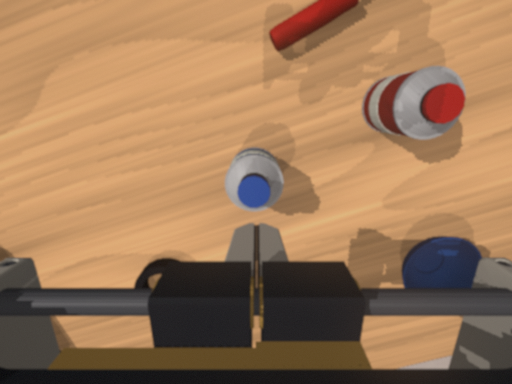

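>>> apply_moves(fingers=[1, 1, 1, 1, 1], delta_pos=[[0, -0.04, 0.5], [0, -0.04, 1.0], [0, -0.04, 1.5], [0, -0.04, 1.7], [0, -0.04, 1.7]], spin=[0, 0, 0, 0, 0])

```text
time: 11.95
tcp_pos: [0.5336, -0.2202, 0.1022]
tool_rot: [-0.503, -3.098, -0.002]
ft_force: [0.3, 0.0, 0.2]
finger_gap: 0.0004
```

>>> apply_moves(fingers=[1, 1, 1, 1, 1], delta_pos=[[0, 0, 0.06], [0, 0, 0.12], [0, 0, 0.18], [0, 0, 0.22], [0, 0, 0.24]], spin=[0, 0, 0, 0, 0])

```text
time: 12.45
tcp_pos: [0.5346, -0.2216, 0.0919]
tool_rot: [0.505, 3.1, -0.001]
ft_force: [-0.9, 0.5, 4.4]
finger_gap: 0.0002
```

>>> apply_moves(fingers=[1, 1, 1, 1], delta_pos=[[0, 0, 0.02], [0, 0, 0.04], [0, 0, 0.06], [0, 0, 0.08]], spin=[0, 0, 0, 0])

```text
time: 12.85
tcp_pos: [0.5346, -0.2216, 0.0876]
tool_rot: [0.505, 3.1, -0.0]
ft_force: [-0.5, 0.3, 2.9]
finger_gap: 0.0003
```

>>> apply_moves(fingers=[1, 1, 1, 1, 1], delta_pos=[[0, 0, 0.02], [0, 0, 0.04], [0, 0, 0.06], [0, 0, 0.08], [0, 0, 0.1]], spin=[0, 0, 0, 0, 0])

```text
time: 13.35
tcp_pos: [0.5346, -0.2216, 0.0826]
tool_rot: [0.505, 3.1, -0.0]
ft_force: [0.3, 0.3, 8.2]
finger_gap: 0.0004
```

>>> apply_moves(fingers=[1, 1, 1], delta_pos=[[0, 0, 0.02], [0, 0, 0.02], [0, 0, 0.02]], spin=[0, 0, 0])

```text
time: 13.65
tcp_pos: [0.5346, -0.2217, 0.0823]
tool_rot: [0.505, 3.1, -0.001]
ft_force: [-0.4, 0.1, 9.8]
finger_gap: 0.0003
```

>>> apply_moves(fingers=[1, 1, 1, 1, 1], delta_pos=[[0, 0, -0.1], [0, 0, -0.7], [0, 0, -1.5], [0, 0, -2.4], [0, 0, -3.2]], spin=[0, 0, 0, 0, 0])

```text
time: 14.15
tcp_pos: [0.5336, -0.221, 0.2425]
tool_rot: [-0.505, -3.099, -0.001]
ft_force: [0.0, -0.7, 0.5]
finger_gap: 0.0006
```

>>> apply_moves(fingers=[1, 1, 1, 1, 1], delta_pos=[[0, 0, 0], [0, 0, 0], [0, 0, 0], [0, 0, 0], [0, 0, 0]], spin=[0, 0, 0, 0, 0])

```text
time: 14.65
tcp_pos: [0.5337, -0.221, 0.2397]
tool_rot: [-0.504, -3.098, -0.002]
ft_force: [-0.2, -0.6, 0.6]
finger_gap: 0.0007
```

```bash
python3 d.py .534 -.2205 .23
python3 - <<'E'
from h import *
a,b=[cams.get_image(n)[:,:,::-1].copy() for n in ["scene","side"]]
G={'red':((279,181),(239,203)),'yellow':((334,235),(182,174)),'blue':((240,156),(296,240))}
Z={'red':.1035,'yellow':.0915,'blue':.0795}
rows=[]
for k,(g1,g2) in G.items():
    c1,s1=blob(a,k,g1);c2,s2=blob(b,k,g2);print(k,c1.round(1),c2.round(1),s1[4],s2[4],tri([ray('scene',c1),ray('side',c2)]).round(4))
    f=lambda im,g:cv2.resize(im[max(0,g[1]-25):g[1]+40,g[0]-32:g[0]+33],(260,260))
    rows.append(np.vstack([f(a,g1),f(b,g2)]))
cv2.imwrite("pics/p7.png",np.hstack(rows))
cv2.imwrite("pics/side7.png",b)
E
```

```text
14.65 [ 0.5337 -0.221   0.2397] [-0.22 -0.58  0.61] 0.000739127432208847 tilt [-0.0027  0.0018 -1.    ]
units [-0.004  0.012  0.194]
red [278.3 181. ] [238.  202.2] 80 99 [ 0.5056 -0.0322  0.1044]
yellow [333.6 234.1] [182.2 173. ] 113 82 [0.4809 0.2024 0.0919]
blue [239.2 155.1] [295.8 239.7] 47 109 [ 0.5355 -0.2209  0.0793]
```

View pics/p7.png

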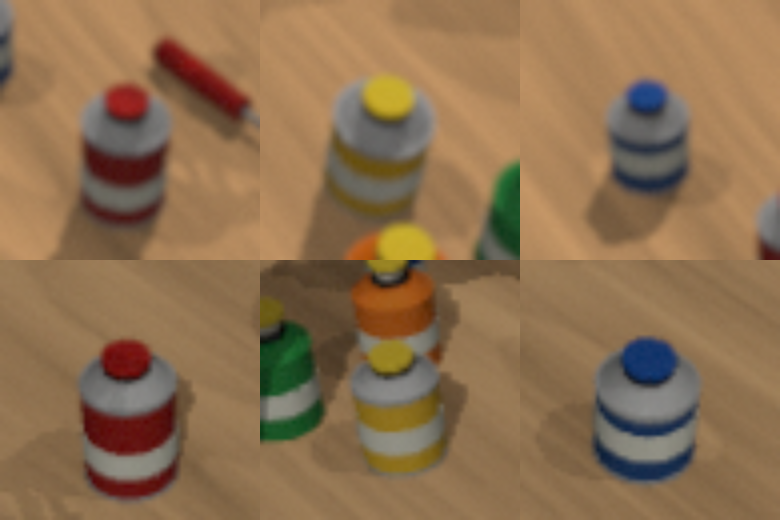

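View pics/side7.png

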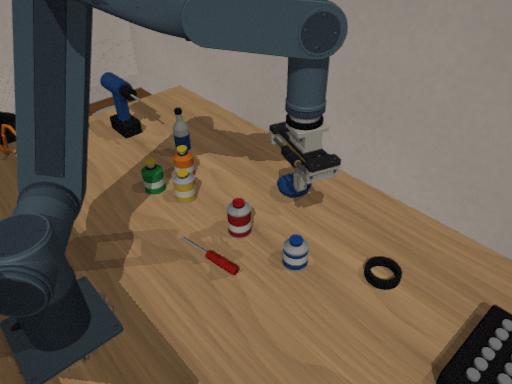

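All three caps are home, nothing was displaced, and the arm is clear.

```bash
python3 -c "
from workcell import hand_in
print(hand_in())"
```

```text
the job is handed in; nothing more can be done
None
```

I pushed the three caps home in order (red, then yellow, then blue) with the closed fingertips, lifted clear, and handed in at about 15 s. No verdict was reported.

- **Force:** each push ended on the sealing ring at about 9–11 N, well under the 35 N limit. The fingertip finished 0.6–0.7 mm below the fully-home height on each cap.
- **Final pictures:** no white plug shows on any of the three. Measured from two cameras, each cap dropped about 8–10 mm and stayed within about 1 mm sideways. Each cap's centre is within 1 mm of its fully-home height.
- **Surroundings:** by eye, the tins stand upright and the screwdriver, aerosol, tape and the green and orange look-alikes haven't moved. In the last full picture the gripper partly hid the bowl, but nothing came near it.
- **Clearance:** the tool ended at z = 0.24 m with the force reading at noise level.
- **Small disagreement:** the cameras differed by up to 3 mm on where the caps were, so I averaged them.

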